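Clip the attenuator set back into its rack

TASK

The measurement is over: put the three coaxial attenuators back into the clip rack, each into the cradle whose spring clips fit its barrels. Press each one straight down until it snaps fully home in both clips, then let go. Leave the tee piece and the two standing adaptors where they are.

Things in the scene. Friction and masses are not known exactly. Their poses are not given: they have to be found in the camera images.
- attenuator_small: Loose small attenuator, 112 mm long: bright smooth aluminium square middle 20x20 mm, 40 mm long; on each end a round steel barrel 12 mm thick, 26 mm long, then a 10 mm connector tip. Origin: middle of its long axis, 10 mm over the bench at the start (lies on a flat). Its y axis is the long axis; either end may go either way. About 60 g; grip the middle across its 20 mm.
- attenuator_medium: Loose medium attenuator, 112 mm long: blue finned square middle 30x30 mm, 40 mm long; on each end a round steel barrel 20 mm thick, 26 mm long, then a 10 mm connector tip. Origin: middle of its long axis, 15 mm over the bench at the start (lies on a flat). Its y axis is the long axis; either end may go either way. About 120 g; grip the middle across its 30 mm.
- attenuator_large: Loose large attenuator, 112 mm long: dark grey finned square middle 40x40 mm, 40 mm long; on each end a round steel barrel 28 mm thick, 26 mm long, then a 10 mm connector tip. Origin: middle of its long axis, 20 mm over the bench at the start (lies on a flat). Its y axis is the long axis; either end may go either way. About 220 g; grip the middle across its 40 mm.
- cradle_small: Small cradle, fixed on the rack plate: black foot 32x92x6 mm and two spring clips of bright steel leaves for a 12 mm barrel. Origin: centre of the foot's underside, 10 mm over the bench, z up; y runs along the slot, in which the attenuator's long axis lies. Clips 8 mm wide at y = +32 and -32 mm, 56 mm free between them; leaf tips 63 mm over the bench.
- cradle_medium: Medium cradle, fixed on the rack plate: black foot 44x92x6 mm and two spring clips of bright steel leaves for a 20 mm barrel. Origin: centre of the foot's underside, 10 mm over the bench, z up; y runs along the slot, in which the attenuator's long axis lies. Clips 8 mm wide at y = +32 and -32 mm, 56 mm free between them; leaf tips 65 mm over the bench.
- cradle_large: Large cradle, fixed on the rack plate: black foot 56x92x6 mm and two spring clips of bright steel leaves for a 28 mm barrel. Origin: centre of the foot's underside, 10 mm over the bench, z up; y runs along the slot, in which the attenuator's long axis lies. Clips 8 mm wide at y = +32 and -32 mm, 56 mm free between them; leaf tips 68 mm over the bench.
- rack_plate: Fixed light grey plate, 250x116x10 mm, carrying the three cradles 78 mm apart in any order. Origin: centre of its underside. Seated, an attenuator's origin is 36 mm above the cradle's, with 8 mm play along y. Flared leaves guide barrels 4 mm off. Pressing meets force from 19 mm (large), 15 (medium) or 9 (small) above home, peaks at 9 to 17 N, then drops as it snaps in. A wrong size is not held.
- tee: Bystander: small pale metal tee piece, 29 x 34 x 14 mm, lying flat. Origin: centre of its underside.
- adaptor: Bystander: pale metal coaxial adaptor, 20 mm across, 36 mm tall, standing upright. Origin: centre of its underside.
- adaptor_2: Bystander: a second pale metal coaxial adaptor of the same size, 20 mm across, 36 mm tall, standing upright. Origin: centre of its underside.

How it is judged:
By the outcome, as a careful person would: the job done as asked, in the order asked, and still so for the second after the job is handed in, with the robot touching nothing.
It also fails if it takes over 96 s, if anything falls off the work surface, if the arm or the gripper's body presses on something with over 40 N, if the wrist force passes 120 N, or if a joint passes its speed limit or range.

ROBOT

A 6-joint arm with a two-finger parallel gripper is mounted at the origin on a cart in front of the work surface, level with it; the furniture and walls round the work are solid. World frame = base frame: x ahead of the robot, y to its left, z up, the work surface at z = 0. Lengths are in m, angles in rad, forces in N, time in s.
With the tool pointing down it reaches from about 0.275 to 0.875 m from the base axis. Payload 12.5 kg.
Tool frame: the origin (TCP) lies between the finger pads; the fingertips stand 17 mm ahead of it and the grasp point (between the pads) lies 2 mm behind it; z points along the fingers, y is the line along which they close (so a half turn about z gives the same grasp; the last joint's range is limited). The gripper opens to 85 mm and grips with 20 to 120 N. Pads are 22 mm wide; open, the fingers measure 114 mm over their backs; the gripper's body (76 mm by 85 mm) begins 54 mm behind the grasp point. The pads swing forward as they close: fully open they stand 13 mm farther back than shut.
Start: joints at [-1.38, 0.351, 1.652, -0, 1.139, -0.085], TCP at [0.15, -0.529, 0.248] pointing down, gripper open.
Joint ranges: [-2.75, 2.75], [-0.79, 2.1], [0.01, 2.65], [-1.57, 4.71], [0.07, 3.14], [-2.87, 2.87]. Speed limits (rad/s): [2.22, 2.22, 2.79, 3.14, 3.14, 3.14].

INTERFACE

Orientations are given as [roll, pitch, yaw] about the fixed x, y, z axes, in that order (R = Rz(yaw) Ry(pitch) Rx(roll)).
In Python, from workcell import ctrl, grab_frame gives the robot as it stands. The module is installed in compiled form; this text tells all that it offers.
- The arm moves only by the shell command python3 -m pendant 'ROWS' [FORCE]. ROWS is JSON, a list of rows, each an object of numbers: "jaw": the opening, from 0 (shut) to 1 (fully open); "tx", "ty", "tz": the shift along the tool's x, y, z in m; "yaw": the turn about the tool's z in rad. A call has 1 to 12 rows; each row shifts and turns the commanded pose from where the row before left it, along the tool's axes as they then stand; what a row does not reach is not made up. A row lasts 1/12 s, in which the tool goes at most 41.7 mm and 7.16 degrees, less where a joint would pass 70% of its speed; a pose out of reach is approached as far as the arm can. A call with a gripper value outside its range is refused whole. The fingers move at their own pace and stop on an object; FORCE is the grip in N (left out, the last holds). Time passes only in rows, so rows that do not move let the fingers close. It gives the time, the measured TCP pose, the force, the opening and the grip force at its end, in the units of the state.
- ctrl.get_obs(): the state, without advancing time (a new reading comes with each control period).
- grab_frame(name): name is "side" or "top" or "wrist"; returns a dict with "img" (384x512x3 uint8, blue, green, red), "fx", "fy", "cx", "cy" (pixels), "world_to_cam" (4x4, takes a point from world to camera coordinates). Camera axes: x right, y down, z forward; pixel columns grow to the right and rows downward; lengths in m; the calibration is good to about 2 mm. A picture is of the moment at which its call begins. There is no depth.
- ctrl.finish_job(): hands the job in; it is judged then, once.
The state is a dict: "clock": time; "joint_positions": joint angles; "joint_velocities": joint speeds; "joint_efforts": joint torques, N m; "eef_pos": TCP position; "orientation": TCP orientation; "contact_force": force on the tool from outside, world axes, zero at the start; "ft_torque": the same for the moment, N m; "opening": opening from 0.0 (shut) to 1.0 (fully open); "grip_force": force on a finger pad.
Only numpy, scipy, OpenCV 4.12 (cv2) and the standard library are available. Lean on these libraries where they do the work, as an engineer would, in place of code of your own. Each camera call takes 0.05 s, during which the arm holds its last target. There are 200 camera calls.

## Working session

There is one attempt and no reset: what is moved stays moved. The work goes in short steps, Python scripts to look and compute and a shell command to move; the robot and the scene stay as the last step left them, time stands still between calls to the robot, and variables do not carry over. Pictures are saved under pics/ and viewed, at most 17 in all, crops included, and the job is handed in when it is done.

```bash
mkdir -p pics
cat > h.py <<'E'
import numpy as np, cv2
from workcell import ctrl, grab_frame
def snap(n,f):
    d=grab_frame(n); cv2.imwrite('pics/'+f,d['img']); np.savez('pics/'+f[:-4]+'.npz',**{k:np.array(v) for k,v in d.items()}); return d
def ray(d,u,v,z):
    M=np.array(d['world_to_cam']);R,t=M[:3,:3],M[:3,3];c=-R.T@t
    r=R.T@np.array([(u-d['cx'])/d['fx'],(v-d['cy'])/d['fy'],1]);return c+r*(z-c[2])/r[2]
def proj(d,p):
    M=np.array(d['world_to_cam']);q=M[:3,:3]@np.array(p)+M[:3,3];return q[0]/q[2]*d['fx']+d['cx'],q[1]/q[2]*d['fy']+d['cy']
E
python3 - <<'E'
from h import *
o=ctrl.get_obs();print(o)
for n in('top','side'):
    d=snap(n,n+'0.png');M=np.array(d['world_to_cam']);print(n,-M[:3,:3].T@M[:3,3],d['fx'],M[2,:3])
E
```

```text
{'clock': 0.0, 'joint_positions': array([-1.37959194e+00,  3.51256711e-01,  1.65242279e+00, -5.71277971e-06,
        1.13911962e+00, -8.45949618e-02]), 'joint_velocities': array([-0.00081184, -0.00128495,  0.00044512, -0.00053224,  0.00121364,
        0.00176499]), 'joint_efforts': array([ 3.53604610e-04, -5.06107306e+01, -2.91409421e+01, -5.07483855e-05,
        4.61015283e-03,  5.13372683e-06]), 'eef_pos': array([ 0.14973975, -0.52889608,  0.2477477 ]), 'orientation': array([-3.14039006e+00, -9.67722411e-05,  2.75801683e-01]), 'contact_force': array([-0.35741784, -0.71176923, -0.09949539]), 'ft_torque': array([-0.00056007,  0.00053558,  0.0073303 ]), 'grip_force': 0.0, 'opening': 1.0016683970547942}
top [0.34032144 0.15497268 0.89493769] 370.2459007007051 [ 0.20832685  0.03393681 -0.97747032]
side [ 0.44857092 -0.6064      0.41490304] 380.0879677928121 [ 0.09060281  0.90418219 -0.41742747]
```

View pics/top0.png

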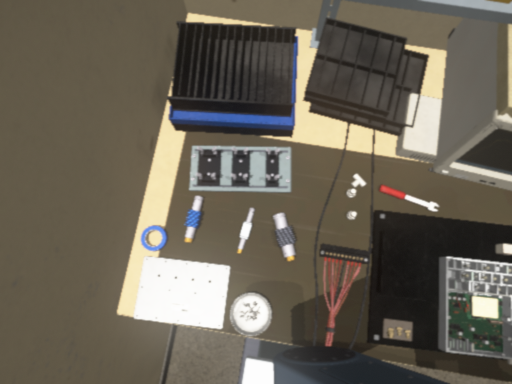

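View pics/side0.png

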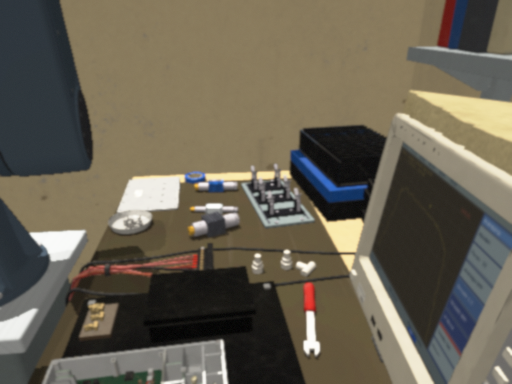

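Top view: plate at about (240,169) with cradles at u≈209, 241 and 272. The medium (blue) is at (193,218), small at (246,230), large at (285,237), and tee and adaptors around (355,190). The side view confirms this. I'll zoom in and measure.

Run:
```python
from h import *
d=np.load('pics/top0.npz');im=d['img']
c=im[140:270,165:315];cv2.imwrite('pics/crop0.png',cv2.resize(c,None,fx=5,fy=4.6*5/4.6 if 0 else 4.6,interpolation=cv2.INTER_CUBIC)) if 0 else cv2.imwrite('pics/crop0.png',cv2.resize(c,None,fx=4.5,fy=4.5,interpolation=cv2.INTER_CUBIC))
for n,p,z in[('plate',(240.5,169),.01),('c1',(209,166),.016),('c2',(241,167),.016),('c3',(272,167),.016),('med',(193.5,218),.02),('small',(246,230),.015),('large',(285,237),.03),('tee',(358,181),0),('ad',(351,192),.03),('ad2',(351,215),.03)]:print(n,ray(d,*p,z).round(3))
hsv=cv2.cvtColor(im,cv2.COLOR_BGR2HSV);print(im[155,195],im[155,205])
```

```text
plate [0.579 0.248 0.01 ]
c1 [0.572 0.325 0.016]
c2 [0.583 0.247 0.016]
c3 [0.595 0.171 0.016]
med [0.439 0.336 0.02 ]
small [0.432 0.208 0.015]
large [0.429 0.115 0.03 ]
tee [ 0.599 -0.045  0.   ]
ad [ 0.56  -0.025  0.03 ]
ad2 [ 0.505 -0.031  0.03 ]
[190 187 188] [46 49 53]
```

View pics/crop0.png

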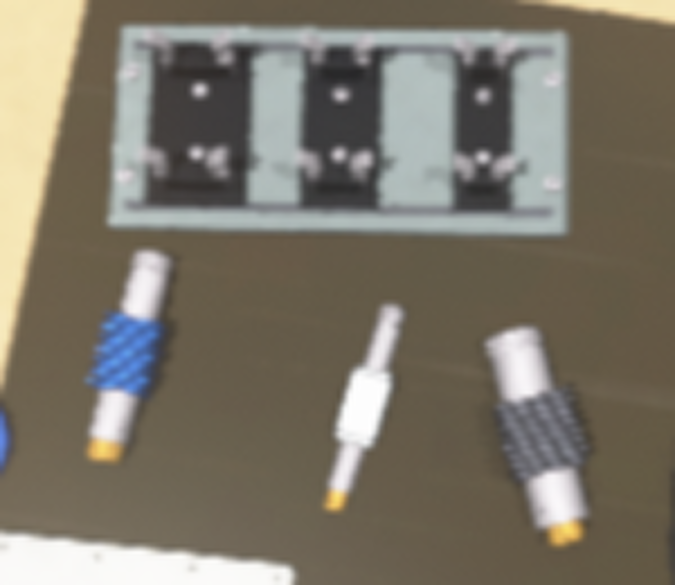

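Cradles from left to right are large, medium, small (the foot widths agree). I'll move above the work area for wrist views.

```bash
python3 -m pendant '[{"tx":0.02,"ty":-0.031,"tz":-0.008},{"tx":0.02,"ty":-0.031,"tz":-0.008},{"tx":0.02,"ty":-0.031,"tz":-0.008},{"tx":0.02,"ty":-0.031,"tz":-0.008},{"tx":0.02,"ty":-0.031,"tz":-0.008},{"tx":0.02,"ty":-0.031,"tz":-0.008},{"tx":0.02,"ty":-0.031,"tz":-0.008},{"tx":0.02,"ty":-0.031,"tz":-0.008},{"tx":0.02,"ty":-0.031,"tz":-0.008},{"tx":0.02,"ty":-0.031,"tz":-0.008}]'
python3 -m pendant '[{"tx":0.02,"ty":-0.031},{"tx":0.02,"ty":-0.031},{"tx":0.02,"ty":-0.031},{"tx":0.02,"ty":-0.031},{"tx":0.02,"ty":-0.031},{"tx":0.02,"ty":-0.031},{"tx":0.02,"ty":-0.031},{"tx":0.02,"ty":-0.031},{"tx":0.02,"ty":-0.031},{"tx":0.02,"ty":-0.031},{},{}]'
python3 - <<'E'
from h import *
o=ctrl.get_obs();print(o['eef_pos'],o['orientation'],o['joint_positions'],o['contact_force'])
d=snap('wrist','w0.png');M=np.array(d['world_to_cam']);print(-M[:3,:3].T@M[:3,3],d['fx'],M[2,:3])
E
```

```text
[ 0.14972749 -0.52894238  0.24780489] [-3.14053266e+00 -9.47123771e-05  2.75750180e-01] [-1.37963450e+00  3.51207476e-01  1.65234325e+00  5.30365098e-06
  1.13910614e+00 -8.45906284e-02] [-0.35544859 -0.32349473 -0.15807679]
[ 0.2280232  -0.50724115  0.37296573] 342.7701271211322 [-0.3034918  -0.08490015 -0.94904409]invalid input
invalid input
```

View pics/w0.png

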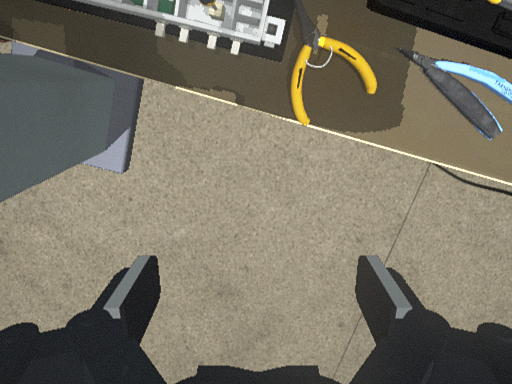

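The wrist view shows the arm hasn't moved. The rows were refused, possibly because every row needs a jaw value. I'll add it.

```bash
python3 -m pendant '[{"jaw":1,"tx":0.02,"ty":-0.031,"tz":-0.008,"yaw":0}]'; python3 -m pendant '[{"jaw":1,"tx":0.02,"ty":-0.031,"tz":-0.008}]'
```

```text
clock: 0.23
eef_pos: [0.1595, -0.4963, 0.2545]
orientation: [-3.14, 0.001, 0.274]
contact_force: [0.7, -0.3, 0.6]
opening: 1.003
grip_force: 0.0invalid input
```

All five keys are needed in each row.

```bash
python3 -m pendant '[{"jaw":1,"tx":0.02,"ty":-0.031,"tz":-0.01,"yaw":0},{"jaw":1,"tx":0.02,"ty":-0.031,"tz":-0.01,"yaw":0},{"jaw":1,"tx":0.02,"ty":-0.031,"tz":-0.01,"yaw":0},{"jaw":1,"tx":0.02,"ty":-0.031,"tz":-0.01,"yaw":0},{"jaw":1,"tx":0.02,"ty":-0.031,"tz":-0.01,"yaw":0},{"jaw":1,"tx":0.02,"ty":-0.031,"tz":-0.01,"yaw":0},{"jaw":1,"tx":0.02,"ty":-0.031,"tz":-0.01,"yaw":0},{"jaw":1,"tx":0.02,"ty":-0.031,"tz":-0.01,"yaw":0},{"jaw":1,"tx":0.02,"ty":-0.031,"tz":-0.01,"yaw":0},{"jaw":1,"tx":0.02,"ty":-0.031,"tz":-0.01,"yaw":0},{"jaw":1,"tx":0.02,"ty":-0.031,"tz":0,"yaw":0},{"jaw":1,"tx":0.02,"ty":-0.031,"tz":0,"yaw":0}]'
python3 -m pendant '[{"jaw":1,"tx":0.02,"ty":-0.031,"tz":0,"yaw":0.05},{"jaw":1,"tx":0.02,"ty":-0.031,"tz":0,"yaw":0.05},{"jaw":1,"tx":0.02,"ty":-0.031,"tz":0,"yaw":0.05},{"jaw":1,"tx":0.02,"ty":-0.031,"tz":0,"yaw":0.05},{"jaw":1,"tx":0.02,"ty":-0.031,"tz":0,"yaw":0.05},{"jaw":1,"tx":0.02,"ty":-0.031,"tz":0,"yaw":0.05},{"jaw":1,"tx":0.02,"ty":-0.031,"tz":0,"yaw":0.05},{"jaw":1,"tx":0,"ty":0,"tz":0,"yaw":0},{"jaw":1,"tx":0,"ty":0,"tz":0,"yaw":0},{"jaw":1,"tx":0,"ty":0,"tz":0,"yaw":0}]'
python3 - <<'E'
from h import *
o=ctrl.get_obs();print(o['joint_positions'])
d=snap('wrist','w1.png');M=np.array(d['world_to_cam']);print(-M[:3,:3].T@M[:3,3],M[2,:3])
E
```

```text
clock: 1.23
eef_pos: [0.2902, -0.0689, 0.3569]
orientation: [3.14, -0.001, 0.275]
contact_force: [0.6, -0.0, -0.3]
opening: 1.002
grip_force: 0.0
clock: 2.07
eef_pos: [0.4009, 0.1608, 0.356]
orientation: [3.141, 0.001, -0.073]
contact_force: [-0.6, -1.4, -0.4]
opening: 1.001
grip_force: 0.0
[ 2.73656373e-01  2.78598186e-02  1.77890900e+00 -1.29451361e-04
  1.33582532e+00  1.91773965e+00]
[0.48215655 0.15470343 0.48103836] [-0.31524955  0.02256454 -0.94874051]
```

View pics/w1.png

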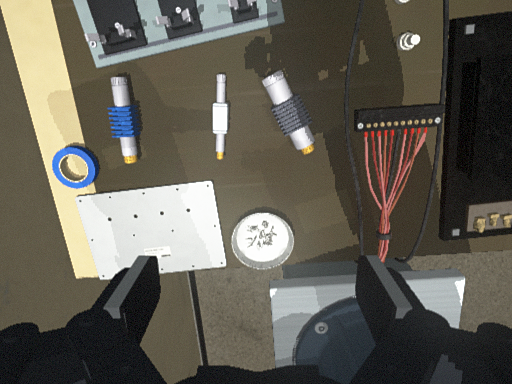

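The wrist view is clear: medium at (124,118), small at (220,115), large at (288,112), rack partly cut off at the top. I'll measure the attenuators with barrel masks, then shift +x for the rack.

```bash
python3 -m pendant '[{"jaw":1,"tx":0.03,"ty":-0.02,"tz":0,"yaw":0},{"jaw":1,"tx":0.03,"ty":-0.02,"tz":0,"yaw":0},{"jaw":1,"tx":0.03,"ty":-0.02,"tz":0,"yaw":0},{"jaw":1,"tx":0.03,"ty":-0.02,"tz":0,"yaw":0},{"jaw":1,"tx":0,"ty":0,"tz":0,"yaw":0},{"jaw":1,"tx":0,"ty":0,"tz":0,"yaw":0},{"jaw":1,"tx":0,"ty":0,"tz":0,"yaw":0}]'
cat > meas.py <<'E'
from h import *
def items(d,rois):
    im=d['img'];hsv=cv2.cvtColor(im,cv2.COLOR_BGR2HSV);H,S,V=cv2.split(hsv)
    m=(((V>120)&(S<70))|((V>130)&(S>110)&(H<30))).astype(np.uint8)
    out={}
    for n,(x0,y0,x1,y1,z) in rois.items():
        k=np.zeros_like(m);k[y0:y1,x0:x1]=m[y0:y1,x0:x1]
        c,l,st,ce=cv2.connectedComponentsWithStats(cv2.morphologyEx(k,cv2.MORPH_OPEN,np.ones((2,2),np.uint8)))
        i=sorted(range(1,c),key=lambda i:-st[i,4])[:1 if n=='small' else 2]
        ys,xs=np.where(np.isin(l,i))
        P=np.array([ray(d,u,v,z)[:2] for u,v in zip(xs,ys)])
        if n=='small':
            r=cv2.minAreaRect(P.astype(np.float32)*1000);ctr=np.array(r[0])/1000;w,vv=np.linalg.eigh(np.cov(P.T));ax=vv[:,1];e=max(r[1])
        else:
            g=[P[l[ys,xs]==j].mean(0) for j in i];ctr=(g[0]+g[1])/2;ax=g[1]-g[0];e=np.ptp(P@(ax/np.linalg.norm(ax)))*1000
        ax=ax*np.sign(ax[0]);out[n]=(ctr,np.arctan2(ax[1],ax[0]))
        print(n,'ctr',ctr.round(4),'yaw',out[n][1].round(3),'len mm',round(float(e),1),[st[j].tolist() for j in i])
    return out
E
python3 - <<'E'
from meas import *
items(np.load('pics/w1.npz'),dict(medium=(100,65,150,170,.015),small=(205,66,240,165,.010),large=(255,62,330,160,.020)))
o=ctrl.get_obs();print(o['eef_pos'],o['orientation'])
d=snap('wrist','w2.png')
items(d,{})
E
```

```text
clock: 2.7
eef_pos: [0.5265, 0.2309, 0.3564]
orientation: [3.141, 0.0, -0.075]
contact_force: [-0.4, 0.9, -0.3]
opening: 1.002
grip_force: 0.0
medium ctr [0.4361 0.3369] yaw -0.038 len mm 114.6 [[112, 78, 17, 30, 407], [121, 138, 16, 27, 346]]
small ctr [0.4357 0.208 ] yaw -0.127 len mm 102.3 [[213, 75, 16, 78, 866]]
large ctr [0.4293 0.1138] yaw 0.413 len mm 114.7 [[263, 73, 30, 33, 610], [290, 127, 25, 29, 460]]
[0.52645699 0.23088361 0.35644369] [ 3.14136937e+00  2.91952415e-04 -7.50168260e-02]
```

View pics/w2.png

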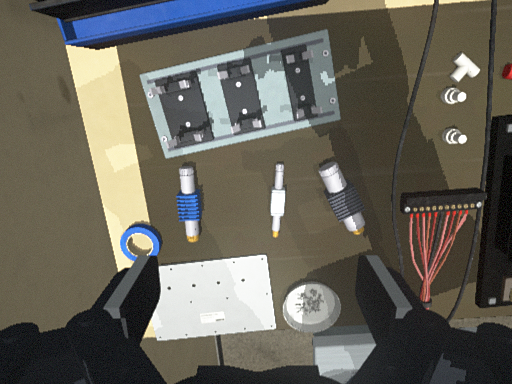

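View is good: plate corners near (141,75), (328,30), (340,119), (166,157), with foot screw heads on each cradle's centre line. Measuring those.

```bash
cat > rack.py <<'E'
from meas import *
d=np.load('pics/w2.npz');im=d['img'];H,S,V=cv2.split(cv2.cvtColor(im,cv2.COLOR_BGR2HSV))
print('px plate',im[150,170],im[110,215],'shadow',im[60,265],'gold',im[234,275],im[238,192],'wood',im[100,105],'bench',im[180,230])
items(d,dict(medium=(165,160,212,250,.015),small=(262,158,292,240,.010),large=(310,158,375,242,.020)))
k=((im[...,0].astype(int)-im[...,2]>8)&(V>75)).astype(np.uint8);k[:28]=0;k[165:]=0;k[:,:135]=0;k[:,350:]=0
k=cv2.morphologyEx(k,cv2.MORPH_CLOSE,np.ones((5,5)))
cs=cv2.findContours(k,cv2.RETR_EXTERNAL,cv2.CHAIN_APPROX_NONE)[0];c=max(cs,key=cv2.contourArea)[:,0]
P=np.array([ray(d,u,v,.01)[:2] for u,v in c])*1000
r=cv2.minAreaRect(P.astype(np.float32));print('plate',r)
b=cv2.boxPoints(r);e=[b[1]-b[0],b[2]-b[1]];L=max(e,key=np.linalg.norm);L=L/np.linalg.norm(L);L=L*np.sign(L[1]);A=np.array([L[1],-L[0]])
print('slot yaw',np.arctan2(A[1],A[0]))
for n,s in(('large',1),('medium',0),('small',-1)):
    p=np.array(r[0])+s*78*L;print(n,p.round(1),'foot px',np.round(proj(d,[*p/1000,.016])))
z=cv2.resize(im[25:165,135:350],None,fx=3.7,fy=3.7,interpolation=cv2.INTER_CUBIC)
for s in(1,0,-1):
  for t in(-46,46):
    for w in(-{1:28,0:22,-1:16}[s],{1:28,0:22,-1:16}[s]):
      p=np.array(r[0])+(s*78+w)*L+t*A;u,v=proj(d,[*p/1000,.016]);cv2.circle(z,(int((u+.5-135)*3.7),int((v+.5-25)*3.7)),3,(0,0,255),-1)
  p=np.array(r[0])+s*78*L
  for t in(-40,40):
    u,v=proj(d,[*(p+t*A)/1000,.016]);cv2.circle(z,(int((u+.5-135)*3.7),int((v+.5-25)*3.7)),3,(0,255,0),-1)
cv2.imwrite('pics/rack.png',z)
E
python3 rack.py
```

```text
px plate [142 135 129] [216 215 200] shadow [127 125 114] gold [105 233 255] [ 75 162 205] wood [170 224 238] bench [ 77  97 106]
medium ctr [0.4339 0.3362] yaw -0.045 len mm 115.9 [[180, 169, 15, 27, 345], [186, 222, 13, 22, 245]]
small ctr [0.4348 0.2072] yaw -0.118 len mm 102.6 [[271, 165, 15, 67, 691]]
large ctr [0.4258 0.1123] yaw 0.416 len mm 116.0 [[320, 165, 27, 29, 481], [344, 214, 21, 22, 306]]
plate ((582.5847778320312, 247.71925354003906), (115.03624725341797, 248.11489868164062), 8.30692195892334)
slot yaw 0.14498304
large [571.3 324.9] foot px [184. 111.]
medium [582.6 247.7] foot px [241.  97.]
small [593.9 170.5] foot px [300.  84.]
```

View pics/rack.png

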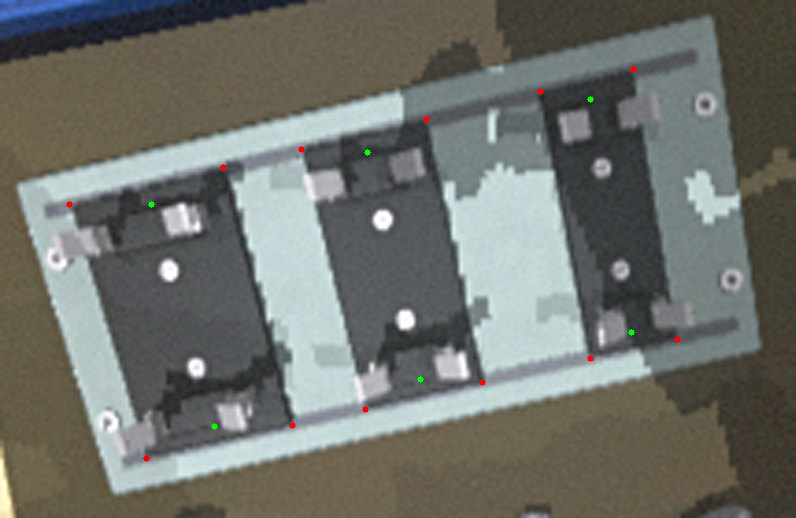

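Predicted foot corners (red) land on the feet to within 1–2 mm, so the rack pose is good with slot yaw 0.145. I'll write a planner helper, then go over the large attenuator.

```bash
cat > go.py <<'E'
import sys,numpy as np
from workcell import ctrl
# translation first in the current tool frame, then yaw
x,y,z,w=map(float,sys.argv[1:5]);o=ctrl.get_obs();p=o['eef_pos']
from scipy.spatial.transform import Rotation as R
r=R.from_euler('xyz',o['orientation']);t=r.inv().apply(np.array([x,y,z])-p)
print('pos',p.round(4),'rpy',o['orientation'].round(4),'F',o['contact_force'].round(1),'grip',o['grip_force'],'open',round(o['opening'],3),'t',o['clock'])
n=np.linalg.norm(t);print('tool shift',t.round(4),'len',n.round(3),'rows',np.ceil(n/.038),'yaw',round(o['orientation'][2]-w,3))
E
python3 go.py .428 .113 .15 .415
```

```text
pos [0.5263 0.2309 0.3568] rpy [-3.1415e+00 -3.0000e-04 -7.5000e-02] F [-0.3 -0.   1.2] grip 0.0 open 0.997 t 2.75
tool shift [-0.0892  0.125   0.2068] len 0.258 rows 7.0 yaw -0.49
```

```bash
python3 -m pendant '[{"jaw":0.8,"tx":-0.0112,"ty":0.0156,"tz":0.0258,"yaw":0},{"jaw":0.8,"tx":-0.0112,"ty":0.0156,"tz":0.0258,"yaw":0},{"jaw":0.8,"tx":-0.0112,"ty":0.0156,"tz":0.0258,"yaw":0},{"jaw":0.8,"tx":-0.0112,"ty":0.0156,"tz":0.0258,"yaw":0},{"jaw":0.8,"tx":-0.0112,"ty":0.0156,"tz":0.0258,"yaw":0},{"jaw":0.8,"tx":-0.0112,"ty":0.0156,"tz":0.0258,"yaw":0},{"jaw":0.8,"tx":-0.0112,"ty":0.0156,"tz":0.0258,"yaw":0},{"jaw":0.8,"tx":-0.0112,"ty":0.0156,"tz":0.0258,"yaw":0}]'
python3 -m pendant '[{"jaw":0.8,"tx":0,"ty":0,"tz":0,"yaw":-0.12},{"jaw":0.8,"tx":0,"ty":0,"tz":0,"yaw":-0.12},{"jaw":0.8,"tx":0,"ty":0,"tz":0,"yaw":-0.12},{"jaw":0.8,"tx":0,"ty":0,"tz":0,"yaw":-0.12},{"jaw":0.8,"tx":0,"ty":0,"tz":0,"yaw":-0.01},{"jaw":0.8,"tx":0,"ty":0,"tz":0,"yaw":0},{"jaw":0.8,"tx":0,"ty":0,"tz":0,"yaw":0}]'
python3 - <<'E'
from h import *
d=snap('wrist','w3.png');p=ctrl.get_obs()['eef_pos'];print(proj(d,[*p[:2],.02]),proj(d,p))
E
python3 go.py .428 .113 .02 .415
```

```text
clock: 3.42
eef_pos: [0.4269, 0.113, 0.1499]
orientation: [-3.141, -0.002, -0.075]
contact_force: [1.4, 0.1, -1.1]
opening: 0.8
grip_force: 0.0
clock: 4.0
eef_pos: [0.4281, 0.1139, 0.1504]
orientation: [3.141, -0.001, 0.412]
contact_force: [0.1, -1.2, -0.5]
opening: 0.799
grip_force: 0.0
(np.float64(256.939750355099), np.float64(185.4099644027427)) (np.float64(256.5833629532144), np.float64(278.8249661230451))
pos [0.4282 0.114  0.1503] rpy [ 3.1414e+00 -6.0000e-04  4.1240e-01] F [-0.1 -0.2 -0.1] grip 0.0 open 0.799 t 4.05
tool shift [-0.0006  0.0008  0.1303] len 0.13 rows 4.0 yaw -0.003
```

View pics/w3.png

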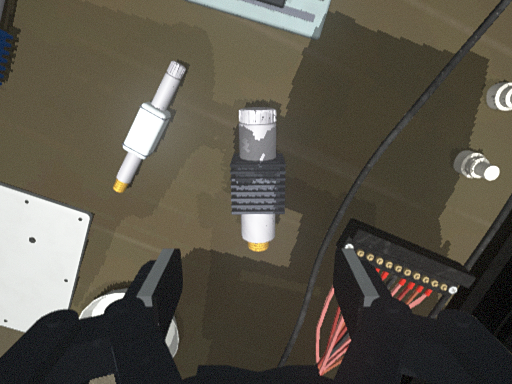

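The large attenuator is centred under the tool (body centre about (258,184), TCP projection (257,185)), aligned with the fingers. I'll descend and grip, and also refine the small one from this image.

```bash
python3 -m pendant '[{"jaw":0.8,"tx":0,"ty":0,"tz":0.03,"yaw":0},{"jaw":0.8,"tx":0,"ty":0,"tz":0.03,"yaw":0},{"jaw":0.8,"tx":0,"ty":0,"tz":0.03,"yaw":0},{"jaw":0.8,"tx":0,"ty":0,"tz":0.025,"yaw":0},{"jaw":0.8,"tx":0,"ty":0,"tz":0.015,"yaw":0},{"jaw":0.8,"tx":0,"ty":0,"tz":0,"yaw":0},{"jaw":0.1,"tx":0,"ty":0,"tz":0,"yaw":0},{"jaw":0.1,"tx":0,"ty":0,"tz":0,"yaw":0},{"jaw":0.1,"tx":0,"ty":0,"tz":0,"yaw":0},{"jaw":0.1,"tx":0,"ty":0,"tz":0,"yaw":0},{"jaw":0.1,"tx":0,"ty":0,"tz":0,"yaw":0},{"jaw":0.1,"tx":0,"ty":0,"tz":0,"yaw":0}]' 90
python3 - <<'E'
from meas import *
d=np.load('pics/w3.npz');p=np.array([.4282,.1140]);a=np.array([np.cos(.4124),np.sin(.4124)])
q=[ray(d,257,v,.02)[:2] for v in (107,250)];print('large tips along tool x',[(x-p)@a for x in q])
A=ray(d,177,63,.010)[:2];B=ray(d,118,190,.010)[:2];print('small',(A+B)/2,np.linalg.norm(A-B),np.arctan2(*(A-B)[::-1]))
E
```

```text
clock: 5.05
eef_pos: [0.429, 0.1142, 0.0213]
orientation: [3.141, -0.002, 0.415]
contact_force: [-1.2, -1.2, 6.7]
opening: 0.457
grip_force: 90.9
large tips along tool x [np.float64(0.05976851882102354), np.float64(-0.05656197037120263)]
small [0.43191768 0.20920552] 0.11192763201442905 -0.10552795807096518
```

```bash
python3 -m pendant '[{"jaw":0.1,"tx":0,"ty":0,"tz":-0.02,"yaw":0},{"jaw":0.1,"tx":0,"ty":0,"tz":-0.035,"yaw":0},{"jaw":0.1,"tx":0,"ty":0,"tz":-0.035,"yaw":0},{"jaw":0.1,"tx":0,"ty":0,"tz":-0.035,"yaw":0},{"jaw":0.1,"tx":0,"ty":0,"tz":0,"yaw":0.09},{"jaw":0.1,"tx":0,"ty":0,"tz":0,"yaw":0.09},{"jaw":0.1,"tx":0,"ty":0,"tz":0,"yaw":0.09},{"jaw":0.1,"tx":0,"ty":0,"tz":0,"yaw":0},{"jaw":0.1,"tx":0,"ty":0,"tz":0,"yaw":0}]'
python3 go.py .571 .325 .13 .145
```

```text
clock: 5.8
eef_pos: [0.4283, 0.1141, 0.1454]
orientation: [-3.142, -0.001, 0.148]
contact_force: [-0.9, 0.3, -2.7]
opening: 0.456
grip_force: 91.4
pos [0.4283 0.1141 0.1454] rpy [-3.1416e+00 -8.0000e-04  1.4830e-01] F [-0.9  0.3 -2.7] grip 91.37552976608276 open 0.456 t 5.8
tool shift [ 0.1723 -0.1875  0.0156] len 0.255 rows 7.0 yaw 0.003
```

```bash
python3 -m pendant '[{"jaw":0.1,"tx":0.0213,"ty":-0.0234,"tz":0.002,"yaw":0},{"jaw":0.1,"tx":0.0213,"ty":-0.0234,"tz":0.002,"yaw":0},{"jaw":0.1,"tx":0.0213,"ty":-0.0234,"tz":0.002,"yaw":0},{"jaw":0.1,"tx":0.0213,"ty":-0.0234,"tz":0.002,"yaw":0},{"jaw":0.1,"tx":0.0213,"ty":-0.0234,"tz":0.002,"yaw":0},{"jaw":0.1,"tx":0.0213,"ty":-0.0234,"tz":0.002,"yaw":0},{"jaw":0.1,"tx":0.0213,"ty":-0.0234,"tz":0.002,"yaw":0},{"jaw":0.1,"tx":0.0213,"ty":-0.0234,"tz":0.002,"yaw":0},{"jaw":0.1,"tx":0,"ty":0,"tz":0,"yaw":0},{"jaw":0.1,"tx":0,"ty":0,"tz":0,"yaw":0}]'
python3 go.py .571 .325 .046 .145
python3 - <<'E'
from h import *
d=snap('wrist','w4.png')
E
```

```text
clock: 6.63
eef_pos: [0.5696, 0.3249, 0.1282]
orientation: [3.141, 0.001, 0.15]
contact_force: [-0.2, -0.5, -3.1]
opening: 0.456
grip_force: 91.4
pos [0.5696 0.3249 0.1282] rpy [3.1413e+00 8.0000e-04 1.4960e-01] F [-0.2 -0.5 -3.1] grip 91.40758037567139 open 0.456 t 6.6333
tool shift [0.0014 0.0001 0.0822] len 0.082 rows 3.0 yaw 0.005
```

View pics/w4.png

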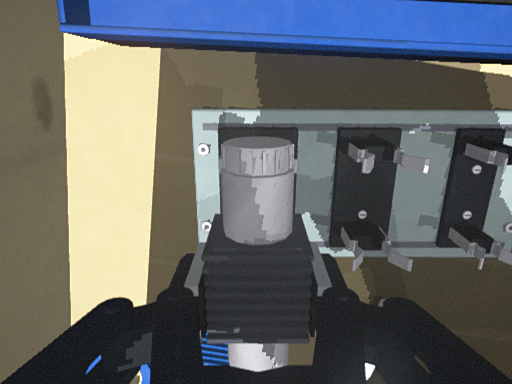

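The large attenuator (column ~257) lines up with the cradle foot (edges at columns 219 and 298, centre 258). Now descend and press.

```bash
python3 -m pendant '[{"jaw":0.1,"tx":0,"ty":0,"tz":0.02,"yaw":0},{"jaw":0.1,"tx":0,"ty":0,"tz":0.02,"yaw":0},{"jaw":0.1,"tx":0,"ty":0,"tz":0.015,"yaw":0},{"jaw":0.1,"tx":0,"ty":0,"tz":0.007,"yaw":0},{"jaw":0.1,"tx":0,"ty":0,"tz":0,"yaw":0}]'
python3 -m pendant '[{"jaw":0.1,"tx":0,"ty":0,"tz":0.004,"yaw":0},{"jaw":0.1,"tx":0,"ty":0,"tz":0.004,"yaw":0},{"jaw":0.1,"tx":0,"ty":0,"tz":0,"yaw":0}]'
python3 -m pendant '[{"jaw":0.1,"tx":0,"ty":0,"tz":0.004,"yaw":0},{"jaw":0.1,"tx":0,"ty":0,"tz":0.004,"yaw":0},{"jaw":0.1,"tx":0,"ty":0,"tz":0.002,"yaw":0},{"jaw":0.1,"tx":0,"ty":0,"tz":0,"yaw":0}]'
```

```text
clock: 7.1
eef_pos: [0.5691, 0.3239, 0.0663]
orientation: [-3.141, 0.001, 0.146]
contact_force: [-0.4, 3.3, -1.4]
opening: 0.457
grip_force: 91.4
clock: 7.35
eef_pos: [0.571, 0.3244, 0.0607]
orientation: [-3.14, -0.004, 0.146]
contact_force: [4.7, 3.5, 1.5]
opening: 0.457
grip_force: 91.6
clock: 7.68
eef_pos: [0.5695, 0.324, 0.0487]
orientation: [-3.141, 0.0, 0.146]
contact_force: [1.7, 6.0, -4.7]
opening: 0.459
grip_force: 91.5
```

```bash
python3 -m pendant '[{"jaw":0.1,"tx":0,"ty":0,"tz":0.002,"yaw":0},{"jaw":0.1,"tx":0,"ty":0,"tz":0,"yaw":0}]'; python3 -m pendant '[{"jaw":0.1,"tx":0,"ty":0,"tz":0.002,"yaw":0},{"jaw":0.1,"tx":0,"ty":0,"tz":0,"yaw":0}]'
```

```text
clock: 7.85
eef_pos: [0.5694, 0.3241, 0.047]
orientation: [-3.141, 0.0, 0.146]
contact_force: [-0.9, 3.3, -0.7]
opening: 0.453
grip_force: 92.0
clock: 8.02
eef_pos: [0.5695, 0.3241, 0.0468]
orientation: [-3.142, 0.0, 0.146]
contact_force: [-9.5, 0.6, 18.6]
opening: 0.456
grip_force: 94.1
```

It stops at z 0.0468 with 19 N, so it's bottomed out. Release and retreat.

```bash
python3 -m pendant '[{"jaw":0.65,"tx":0,"ty":0,"tz":0,"yaw":0},{"jaw":0.65,"tx":0,"ty":0,"tz":0,"yaw":0},{"jaw":0.65,"tx":0,"ty":0,"tz":0,"yaw":0},{"jaw":0.65,"tx":0,"ty":0,"tz":0,"yaw":0},{"jaw":0.65,"tx":0,"ty":0,"tz":-0.015,"yaw":0},{"jaw":0.65,"tx":0,"ty":0,"tz":-0.03,"yaw":0},{"jaw":0.65,"tx":0,"ty":0,"tz":-0.035,"yaw":0},{"jaw":0.65,"tx":0,"ty":0,"tz":-0.03,"yaw":0},{"jaw":0.65,"tx":0,"ty":0,"tz":0,"yaw":0}]'
python3 go.py .435 .3365 .15 -.042
python3 - <<'E'
from h import *
d=snap('wrist','w5.png')
E
```

```text
clock: 8.77
eef_pos: [0.5722, 0.3253, 0.1626]
orientation: [-3.139, -0.01, 0.146]
contact_force: [0.3, 0.7, 0.4]
opening: 0.65
grip_force: 0.0
pos [0.5722 0.3253 0.1626] rpy [-3.1387 -0.0097  0.1459] F [0.3 0.7 0.4] grip 0.0 open 0.65 t 8.7667
tool shift [-0.1343 -0.031   0.0114] len 0.138 rows 4.0 yaw 0.188
```

View pics/w5.png

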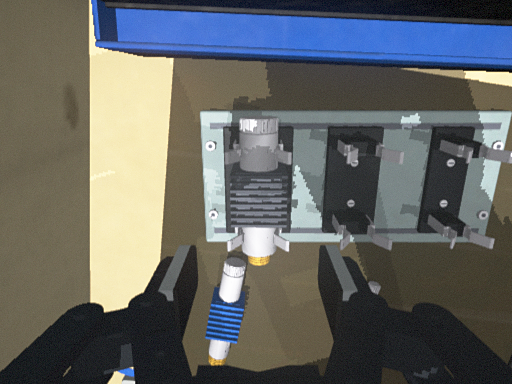

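The large attenuator sits level between both clips, with tips at (258,120) and (258,262). Next, the medium.

```bash
python3 -m pendant '[{"jaw":0.65,"tx":-0.0335,"ty":-0.0078,"tz":0,"yaw":0},{"jaw":0.65,"tx":-0.0335,"ty":-0.0078,"tz":0,"yaw":0},{"jaw":0.65,"tx":-0.0335,"ty":-0.0078,"tz":0,"yaw":0},{"jaw":0.65,"tx":-0.0335,"ty":-0.0078,"tz":0,"yaw":0},{"jaw":0.65,"tx":0,"ty":0,"tz":0,"yaw":0.094},{"jaw":0.65,"tx":0,"ty":0,"tz":0,"yaw":0.094},{"jaw":0.65,"tx":0,"ty":0,"tz":0,"yaw":0},{"jaw":0.65,"tx":0,"ty":0,"tz":0,"yaw":0},{"jaw":0.65,"tx":0,"ty":0,"tz":0,"yaw":0}]'
cat > chk.py <<'E'
import sys
from meas import *
z=float(sys.argv[1]);f=sys.argv[2]
o=ctrl.get_obs();p=o['eef_pos'];w=o['orientation'][2]
d=snap('wrist',f);im=d['img'];H,S,V=cv2.split(cv2.cvtColor(im,cv2.COLOR_BGR2HSV))
u0,v0=proj(d,[*p[:2],z]);x0=int(u0-60);x1=int(u0+60);y0=max(0,int(v0-130));y1=int(v0+110)
m=(((V>120)&(S<70))|((V>100)&(S>90)&(H<30)&(V>140))|((H>95)&(H<125)&(S>120)&(V>80))).astype(np.uint8)
k=np.zeros_like(m);k[y0:y1,x0:x1]=m[y0:y1,x0:x1];k=cv2.morphologyEx(k,cv2.MORPH_CLOSE,np.ones((5,5)))
c,l,st,ce=cv2.connectedComponentsWithStats(k);i=l[int(v0),int(u0)] or 1+np.argmax(st[1:,4]);print('box',st[i],'tcp px',u0,v0)
ys,xs=np.where(l==i);P=np.array([ray(d,u,v,z)[:2] for u,v in zip(xs,ys)])-p[:2]
X=P@[np.cos(w),np.sin(w)];Y=P@[np.sin(w),-np.cos(w)]
n=(X>X.max()-.025);g=(X<X.min()+.03);print('X range',X.min(),X.max(),'mid',(X.min()+X.max())/2,'Y far/near',Y[n].mean(),Y[g].mean(),'p',p,'w',w)
E
python3 chk.py .015 w6.png
```

```text
clock: 9.57
eef_pos: [0.4327, 0.3353, 0.1547]
orientation: [3.141, 0.0, -0.039]
contact_force: [0.5, 0.4, 0.4]
opening: 0.65
grip_force: 0.0
box [ 236  105   40  139 3990] tcp px 257.11057969810054 181.9656154652372
X range -0.054798150593051424 0.06055527923377941 mid 0.0028785643203639924 Y far/near -0.0011838270451741283 -0.0017784816682164012 p [0.43272329 0.33533085 0.15472415] w -0.03946501248627299
```

View pics/w6.png

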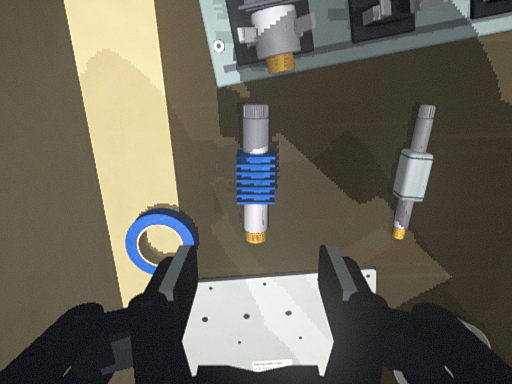

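Medium is aligned (tips (256,105) to (256,243)), with the tool about 2 mm short along x. I'll correct, descend and grip.

```bash
python3 -m pendant '[{"jaw":0.65,"tx":0.002,"ty":-0.0015,"tz":0.03,"yaw":0},{"jaw":0.65,"tx":0,"ty":0,"tz":0.035,"yaw":0},{"jaw":0.65,"tx":0,"ty":0,"tz":0.035,"yaw":0},{"jaw":0.65,"tx":0,"ty":0,"tz":0.025,"yaw":0},{"jaw":0.65,"tx":0,"ty":0,"tz":0.011,"yaw":0},{"jaw":0.65,"tx":0,"ty":0,"tz":0,"yaw":0},{"jaw":0.1,"tx":0,"ty":0,"tz":0,"yaw":0},{"jaw":0.1,"tx":0,"ty":0,"tz":0,"yaw":0},{"jaw":0.1,"tx":0,"ty":0,"tz":0,"yaw":0},{"jaw":0.1,"tx":0,"ty":0,"tz":0,"yaw":0},{"jaw":0.1,"tx":0,"ty":0,"tz":0,"yaw":0},{"jaw":0.1,"tx":0,"ty":0,"tz":0,"yaw":0}]' 90
python3 -m pendant '[{"jaw":0.1,"tx":0,"ty":0,"tz":-0.015,"yaw":0},{"jaw":0.1,"tx":0,"ty":0,"tz":-0.035,"yaw":0},{"jaw":0.1,"tx":0,"ty":0,"tz":-0.035,"yaw":0},{"jaw":0.1,"tx":0,"ty":0,"tz":-0.037,"yaw":0},{"jaw":0.1,"tx":0,"ty":0,"tz":0,"yaw":-0.092},{"jaw":0.1,"tx":0,"ty":0,"tz":0,"yaw":-0.092},{"jaw":0.1,"tx":0,"ty":0,"tz":0,"yaw":0},{"jaw":0.1,"tx":0,"ty":0,"tz":0,"yaw":0}]'
python3 go.py .5825 .2475 .135 .145
```

```text
clock: 10.62
eef_pos: [0.4357, 0.3376, 0.0208]
orientation: [-3.14, -0.003, -0.042]
contact_force: [-0.5, -1.7, 8.1]
opening: 0.333
grip_force: 89.4
clock: 11.28
eef_pos: [0.4347, 0.3369, 0.1415]
orientation: [-3.141, -0.001, 0.139]
contact_force: [0.4, 0.1, -2.4]
opening: 0.335
grip_force: 89.0
pos [0.4347 0.3369 0.1415] rpy [-3.1412e+00 -8.0000e-04  1.3920e-01] F [ 0.4  0.1 -2.4] grip 88.97854328155518 open 0.335 t 11.2833
tool shift [0.134  0.1091 0.0066] len 0.173 rows 5.0 yaw -0.006
```

```bash
python3 -m pendant '[{"jaw":0.1,"tx":0.0268,"ty":0.0218,"tz":0,"yaw":-0.006},{"jaw":0.1,"tx":0.0268,"ty":0.0218,"tz":0,"yaw":0},{"jaw":0.1,"tx":0.0268,"ty":0.0218,"tz":0.003,"yaw":0},{"jaw":0.1,"tx":0.0268,"ty":0.0218,"tz":0.003,"yaw":0},{"jaw":0.1,"tx":0.0268,"ty":0.0218,"tz":0,"yaw":0},{"jaw":0.1,"tx":0,"ty":0,"tz":0,"yaw":0},{"jaw":0.1,"tx":0,"ty":0,"tz":0,"yaw":0},{"jaw":0.1,"tx":0,"ty":0,"tz":0,"yaw":0}]'
python3 go.py .5825 .2475 .0515 .145
python3 - <<'E'
from h import *
d=snap('wrist','w7.png')
E
```

```text
clock: 11.95
eef_pos: [0.5825, 0.2487, 0.1344]
orientation: [3.142, 0.001, 0.146]
contact_force: [-0.4, -0.6, -1.7]
opening: 0.335
grip_force: 89.1
pos [0.5825 0.2487 0.1344] rpy [3.1415e+00 1.3000e-03 1.4570e-01] F [-0.4 -0.6 -1.7] grip 89.1262936592102 open 0.335 t 11.95
tool shift [-0.0001  0.0012  0.0829] len 0.083 rows 3.0 yaw 0.001
```

View pics/w7.png

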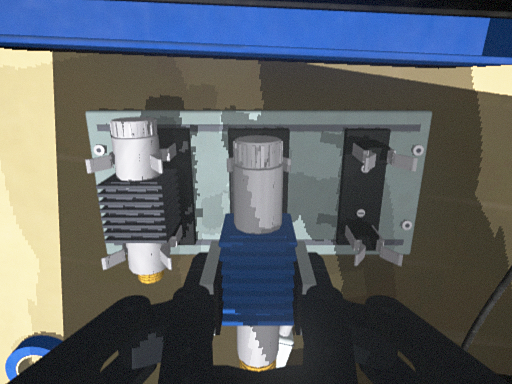

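Medium (column ~258) is centred over the middle foot (columns 228–290). Descend and press.

```bash
python3 -m pendant '[{"jaw":0.1,"tx":0,"ty":0.001,"tz":0.025,"yaw":0},{"jaw":0.1,"tx":0,"ty":0,"tz":0.025,"yaw":0},{"jaw":0.1,"tx":0,"ty":0,"tz":0.012,"yaw":0},{"jaw":0.1,"tx":0,"ty":0,"tz":0.005,"yaw":0},{"jaw":0.1,"tx":0,"ty":0,"tz":0.004,"yaw":0},{"jaw":0.1,"tx":0,"ty":0,"tz":0.004,"yaw":0},{"jaw":0.1,"tx":0,"ty":0,"tz":0,"yaw":0}]'
python3 -m pendant '[{"jaw":0.1,"tx":0,"ty":0,"tz":0.004,"yaw":0},{"jaw":0.1,"tx":0,"ty":0,"tz":0.002,"yaw":0},{"jaw":0.1,"tx":0,"ty":0,"tz":0,"yaw":0}]'
python3 -m pendant '[{"jaw":0.1,"tx":0,"ty":0,"tz":0.002,"yaw":0},{"jaw":0.1,"tx":0,"ty":0,"tz":0,"yaw":0}]'
```

```text
clock: 12.58
eef_pos: [0.5843, 0.2484, 0.0614]
orientation: [-3.141, -0.003, 0.148]
contact_force: [2.4, 0.6, -2.7]
opening: 0.332
grip_force: 89.0
clock: 12.83
eef_pos: [0.5839, 0.2481, 0.0547]
orientation: [-3.141, -0.002, 0.148]
contact_force: [3.3, 0.6, -1.1]
opening: 0.333
grip_force: 89.4
clock: 13.0
eef_pos: [0.583, 0.2479, 0.0517]
orientation: [-3.141, 0.001, 0.148]
contact_force: [0.8, 2.6, -2.2]
opening: 0.336
grip_force: 89.1
```

```bash
python3 -m pendant '[{"jaw":0.1,"tx":0,"ty":0,"tz":0.002,"yaw":0},{"jaw":0.1,"tx":0,"ty":0,"tz":0,"yaw":0}]'; python3 -m pendant '[{"jaw":0.1,"tx":0,"ty":0,"tz":0.002,"yaw":0},{"jaw":0.1,"tx":0,"ty":0,"tz":0,"yaw":0}]'
```

```text
clock: 13.17
eef_pos: [0.583, 0.2479, 0.0513]
orientation: [-3.141, 0.001, 0.148]
contact_force: [-7.5, -1.0, 16.2]
opening: 0.335
grip_force: 91.8
clock: 13.33
eef_pos: [0.5831, 0.2479, 0.0512]
orientation: [-3.142, 0.001, 0.148]
contact_force: [-15.7, -3.4, 35.4]
opening: 0.333
grip_force: 94.3
```

Home at 0.0512. Release and go to the small one.

```bash
python3 -m pendant '[{"jaw":0.5,"tx":0,"ty":0,"tz":-0.003,"yaw":0},{"jaw":0.5,"tx":0,"ty":0,"tz":0,"yaw":0},{"jaw":0.5,"tx":0,"ty":0,"tz":0,"yaw":0},{"jaw":0.5,"tx":0,"ty":0,"tz":0,"yaw":0},{"jaw":0.5,"tx":0,"ty":0,"tz":-0.015,"yaw":0},{"jaw":0.5,"tx":0,"ty":0,"tz":-0.03,"yaw":0},{"jaw":0.5,"tx":0,"ty":0,"tz":-0.035,"yaw":0},{"jaw":0.5,"tx":0,"ty":0,"tz":-0.03,"yaw":0},{"jaw":0.5,"tx":0,"ty":0,"tz":0,"yaw":0},{"jaw":0.5,"tx":0,"ty":0,"tz":0,"yaw":0}]'
python3 go.py .432 .2085 .15 -.115
```

```text
clock: 14.17
eef_pos: [0.5839, 0.2478, 0.1621]
orientation: [-3.141, -0.002, 0.148]
contact_force: [-0.2, 1.2, -0.1]
opening: 0.5
grip_force: 0.0
pos [0.5839 0.2478 0.1621] rpy [-3.1412e+00 -2.4000e-03  1.4780e-01] F [-0.2  1.2 -0.1] grip 0.0 open 0.5 t 14.1667
tool shift [-0.156   0.0165  0.0117] len 0.157 rows 5.0 yaw 0.263
```

```bash
python3 -m pendant '[{"jaw":0.5,"tx":-0.0312,"ty":0.0033,"tz":0.002,"yaw":0},{"jaw":0.5,"tx":-0.0312,"ty":0.0033,"tz":0.002,"yaw":0},{"jaw":0.5,"tx":-0.0312,"ty":0.0033,"tz":0.002,"yaw":0},{"jaw":0.5,"tx":-0.0312,"ty":0.0033,"tz":0.002,"yaw":0},{"jaw":0.5,"tx":-0.0312,"ty":0.0033,"tz":0.002,"yaw":0},{"jaw":0.5,"tx":0,"ty":0,"tz":0,"yaw":0.09},{"jaw":0.5,"tx":0,"ty":0,"tz":0,"yaw":0.09},{"jaw":0.5,"tx":0,"ty":0,"tz":0,"yaw":0.083},{"jaw":0.5,"tx":0,"ty":0,"tz":0,"yaw":0},{"jaw":0.5,"tx":0,"ty":0,"tz":0,"yaw":0},{"jaw":0.5,"tx":0,"ty":0,"tz":0,"yaw":0}]'
python3 chk.py .010 w8.png
```

```text
clock: 15.08
eef_pos: [0.4311, 0.2082, 0.1501]
orientation: [3.141, 0.001, -0.113]
contact_force: [0.2, 1.0, 0.0]
opening: 0.5
grip_force: 0.0
box [ 244  110   26  136 2357] tcp px 257.0814258667377 181.67650671133805
X range -0.05707369682533395 0.05672607541381543 mid -0.00017381070575926 Y far/near -0.00017820347871060543 -0.000965956719137258 p [0.43110753 0.20822832 0.15011109] w -0.11252637449349034
```

View pics/w8.png

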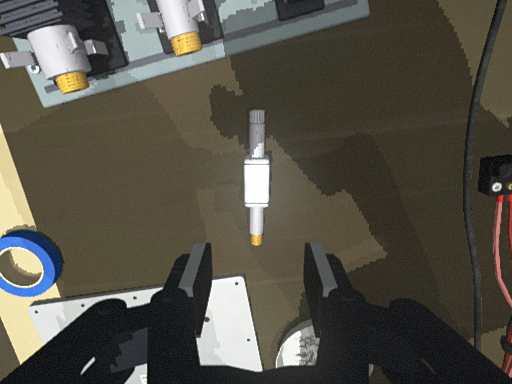

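Small is centred (tips (257,110) to (257,246), offsets under 1 mm). Descend and grip.

```bash
python3 -m pendant '[{"jaw":0.5,"tx":0,"ty":0,"tz":0.03,"yaw":0},{"jaw":0.5,"tx":0,"ty":0,"tz":0.035,"yaw":0},{"jaw":0.5,"tx":0,"ty":0,"tz":0.03,"yaw":0},{"jaw":0.5,"tx":0,"ty":0,"tz":0.023,"yaw":0},{"jaw":0.5,"tx":0,"ty":0,"tz":0.01,"yaw":0},{"jaw":0.5,"tx":0,"ty":0,"tz":0,"yaw":0},{"jaw":0.05,"tx":0,"ty":0,"tz":0,"yaw":0},{"jaw":0.05,"tx":0,"ty":0,"tz":0,"yaw":0},{"jaw":0.05,"tx":0,"ty":0,"tz":0,"yaw":0},{"jaw":0.05,"tx":0,"ty":0,"tz":0,"yaw":0},{"jaw":0.05,"tx":0,"ty":0,"tz":0,"yaw":0},{"jaw":0.05,"tx":0,"ty":0,"tz":0,"yaw":0}]' 90
python3 -m pendant '[{"jaw":0.05,"tx":0,"ty":0,"tz":-0.015,"yaw":0},{"jaw":0.05,"tx":0,"ty":0,"tz":-0.035,"yaw":0},{"jaw":0.05,"tx":0,"ty":0,"tz":-0.035,"yaw":0},{"jaw":0.05,"tx":0,"ty":0,"tz":-0.035,"yaw":0},{"jaw":0.05,"tx":0,"ty":0,"tz":0,"yaw":-0.09},{"jaw":0.05,"tx":0,"ty":0,"tz":0,"yaw":-0.09},{"jaw":0.05,"tx":0,"ty":0,"tz":0,"yaw":-0.08},{"jaw":0.05,"tx":0,"ty":0,"tz":0,"yaw":0},{"jaw":0.05,"tx":0,"ty":0,"tz":0,"yaw":0}]'
python3 go.py .594 .1705 .135 .146
```

```text
clock: 16.13
eef_pos: [0.4322, 0.2087, 0.0244]
orientation: [-3.141, -0.002, -0.115]
contact_force: [-2.1, -0.2, 9.4]
opening: 0.201
grip_force: 88.9
clock: 16.88
eef_pos: [0.4316, 0.2085, 0.1436]
orientation: [-3.141, -0.001, 0.142]
contact_force: [1.0, 0.0, -0.9]
opening: 0.205
grip_force: 88.2
pos [0.4316 0.2085 0.1436] rpy [-3.1413e+00 -1.2000e-03  1.4240e-01] F [ 1.   0.  -0.9] grip 88.18175196647644 open 0.205 t 16.8833
tool shift [0.1554 0.0606 0.0088] len 0.167 rows 5.0 yaw -0.004
```

```bash
python3 -m pendant '[{"jaw":0.05,"tx":0.031,"ty":0.012,"tz":0,"yaw":-0.004},{"jaw":0.05,"tx":0.031,"ty":0.012,"tz":0,"yaw":0},{"jaw":0.05,"tx":0.031,"ty":0.012,"tz":0,"yaw":0},{"jaw":0.05,"tx":0.031,"ty":0.012,"tz":0,"yaw":0},{"jaw":0.05,"tx":0.031,"ty":0.012,"tz":0,"yaw":0},{"jaw":0.05,"tx":0,"ty":0,"tz":0,"yaw":0},{"jaw":0.05,"tx":0,"ty":0,"tz":0,"yaw":0},{"jaw":0.05,"tx":0,"ty":0,"tz":0,"yaw":0}]'
python3 go.py .594 .1705 .0604 .146
python3 - <<'E'
from h import *
d=snap('wrist','w9.png')
E
```

```text
clock: 17.55
eef_pos: [0.5929, 0.1719, 0.1426]
orientation: [-3.142, 0.001, 0.147]
contact_force: [-0.0, -0.0, -0.0]
opening: 0.202
grip_force: 88.2
pos [0.5929 0.1719 0.1426] rpy [-3.1415e+00  1.1000e-03  1.4700e-01] F [-0. -0. -0.] grip 88.20255160331726 open 0.202 t 17.55
tool shift [0.001  0.0015 0.0822] len 0.082 rows 3.0 yaw 0.001
```

View pics/w9.png

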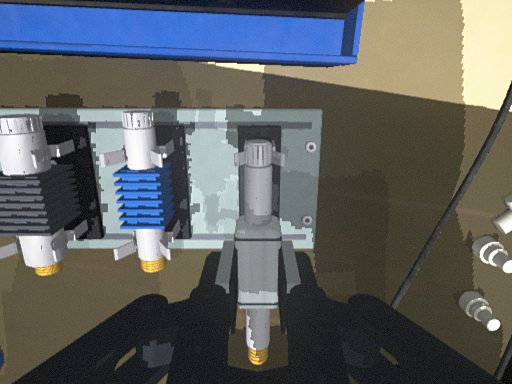

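Medium is seated level. The small one (column 258) is above its cradle (columns 238–282), so I'll add 1 mm in y, then descend and press.

```bash
python3 -m pendant '[{"jaw":0.05,"tx":0.001,"ty":0.0012,"tz":0.025,"yaw":0},{"jaw":0.05,"tx":0,"ty":0,"tz":0.025,"yaw":0},{"jaw":0.05,"tx":0,"ty":0,"tz":0.013,"yaw":0},{"jaw":0.05,"tx":0,"ty":0,"tz":0.005,"yaw":0},{"jaw":0.05,"tx":0,"ty":0,"tz":0.004,"yaw":0},{"jaw":0.05,"tx":0,"ty":0,"tz":0,"yaw":0}]'
python3 -m pendant '[{"jaw":0.05,"tx":0,"ty":0,"tz":0.004,"yaw":0},{"jaw":0.05,"tx":0,"ty":0,"tz":0.003,"yaw":0},{"jaw":0.05,"tx":0,"ty":0,"tz":0,"yaw":0}]'
python3 -m pendant '[{"jaw":0.05,"tx":0,"ty":0,"tz":0.003,"yaw":0},{"jaw":0.05,"tx":0,"ty":0,"tz":0,"yaw":0}]'
```

```text
clock: 18.1
eef_pos: [0.5947, 0.1711, 0.0711]
orientation: [3.142, -0.0, 0.149]
contact_force: [-0.1, 0.4, 0.6]
opening: 0.205
grip_force: 88.2
clock: 18.35
eef_pos: [0.5961, 0.1712, 0.0653]
orientation: [-3.141, -0.004, 0.149]
contact_force: [3.6, 0.5, 0.6]
opening: 0.204
grip_force: 88.3
clock: 18.52
eef_pos: [0.5951, 0.171, 0.0611]
orientation: [-3.141, -0.001, 0.149]
contact_force: [3.0, 0.8, -2.9]
opening: 0.203
grip_force: 88.1
```

```bash
python3 -m pendant '[{"jaw":0.05,"tx":0,"ty":0,"tz":0.002,"yaw":0},{"jaw":0.05,"tx":0,"ty":0,"tz":0,"yaw":0}]'; python3 -m pendant '[{"jaw":0.05,"tx":0,"ty":0,"tz":0.002,"yaw":0},{"jaw":0.05,"tx":0,"ty":0,"tz":0,"yaw":0}]'
```

```text
clock: 18.68
eef_pos: [0.595, 0.171, 0.06]
orientation: [-3.142, -0.0, 0.149]
contact_force: [-2.6, 0.2, 10.9]
opening: 0.2
grip_force: 90.0
clock: 18.85
eef_pos: [0.5951, 0.171, 0.0598]
orientation: [-3.142, -0.001, 0.149]
contact_force: [-10.8, -1.8, 31.7]
opening: 0.207
grip_force: 92.5
```

Bottomed out at 0.060. Release, retreat up and back, and inspect from above.

```bash
python3 -m pendant '[{"jaw":0.4,"tx":0,"ty":0,"tz":-0.003,"yaw":0},{"jaw":0.4,"tx":0,"ty":0,"tz":0,"yaw":0},{"jaw":0.4,"tx":0,"ty":0,"tz":0,"yaw":0},{"jaw":0.4,"tx":0,"ty":0,"tz":0,"yaw":0},{"jaw":0.4,"tx":0,"ty":0,"tz":-0.015,"yaw":0},{"jaw":0.4,"tx":0,"ty":0,"tz":-0.03,"yaw":0},{"jaw":0.4,"tx":0,"ty":0,"tz":-0.035,"yaw":0},{"jaw":0.4,"tx":0,"ty":0,"tz":-0.035,"yaw":0},{"jaw":0.4,"tx":-0.01,"ty":-0.03,"tz":-0.01,"yaw":0},{"jaw":0.4,"tx":-0.01,"ty":-0.03,"tz":0,"yaw":0},{"jaw":0.4,"tx":0,"ty":0,"tz":0,"yaw":0},{"jaw":0.4,"tx":0,"ty":0,"tz":0,"yaw":0}]'
python3 - <<'E'
from h import *
d=snap('wrist','w10.png')
s=snap('side','side1.png');c=s['img'][140:280,180:350]
a=cv2.resize(d['img'],(480,360));b=cv2.resize(c,None,fx=1.8,fy=1.8,interpolation=cv2.INTER_CUBIC)
o=np.zeros((360,480+b.shape[1],3),np.uint8);o[:,:480]=a;o[:b.shape[0],480:]=b;cv2.imwrite('pics/fin.png',o)
E
```

```text
clock: 19.85
eef_pos: [0.5654, 0.2282, 0.1846]
orientation: [3.141, 0.001, 0.151]
contact_force: [0.3, -0.1, -1.0]
opening: 0.401
grip_force: 0.0
```

View pics/fin.png

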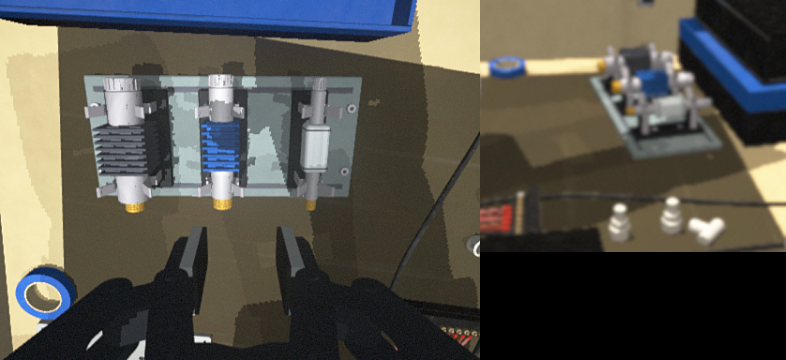

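Wrist and side views show all three level in their cradles, with the tee and adaptors untouched. Handing in.

```bash
python3 -c "
from workcell import ctrl
print(ctrl.finish_job())"
```

```text
the job is handed in; nothing more can be done
None
```

All three attenuators were pressed down to the stop in their matching cradles, where the last pictures show them sitting level with the gripper clear and the tee and adaptors unmoved; the job was handed in at about 20 s on the robot's clock.

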